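# Leave the inner lid on the meal pot and take the outer cover away

### The arm

A 6-joint arm with a two-finger parallel gripper is mounted at the origin on a cart in front of the work surface, level with it; the furniture and walls round the work are solid. World frame = base frame: x ahead of the robot, y to its left, z up, the work surface at z = 0. Lengths are in m, angles in rad, forces in N, time in s.
With the tool pointing down it reaches from about 0.275 to 0.75 m from the base axis. Payload 10.2 kg.
Tool frame: the origin (TCP) lies on the front face of the gripper's body, between the roots of the fingers; the fingertips stand 73 mm ahead of it and the grasp point (between the pads) lies 54 mm ahead of it (ctrl.pinch_z is the distance from the TCP to the grasp point, in m); z points along the fingers, y is the line along which they close (so a half turn about z gives the same grasp; the last joint's range is limited). The gripper opens to 85 mm and grips with 20 to 120 N. Pads are 22 mm wide; open, the fingers measure 114 mm over their backs; the gripper's body (76 mm by 85 mm) begins 54 mm behind the grasp point. The pads swing forward as they close: fully open they stand 13 mm farther back than shut.
Start: joints at [1.09, 0.313, 1.498, -0, 1.331, -0.223], TCP at [0.134, 0.508, 0.304] pointing down, gripper open.
Joint ranges: [-2.94, 2.94], [-0.97, 2.17], [0.19, 2.56], [-1.23, 4.37], [0.02, 3.11], [-2.88, 2.88]. Speed limits (rad/s): [2.39, 2.39, 3.01, 3.14, 3.14, 3.14].

### API

Orientations are given as a unit quaternion [x, y, z, w].
In Python, from plant import ctrl, telemetry, ticket, grab_frame, camera_model gives the robot as it stands (ctrl), with the cameras as plain functions, the readings (telemetry) and the job (ticket).
- The arm moves only by the shell command python3 nudge.py 'ROWS' [OPENING] [FORCE]. ROWS is a JSON list of rows, 1 to 12 of them, each an object with the fields sx, sy, sz (the shift in normalised numbers (1 is 0.75 m)), drx, dry, drz (a rotation vector in parts of the range, where 1.0 means 90 degrees); a field left out counts as zero; each row is the pose to reach, as a shift and turn from the pose commanded when the command began, along the tool's axes at that moment; what a row does not reach only later rows make up. A row lasts 1/8 s, in which the tool goes at most 0.0625 m and 0.188 rad, less where a joint would pass 70% of its speed; a pose out of reach is approached as far as the arm can. OPENING is the finger opening in m, set as the command begins (- or left out keeps the last). The fingers move at their own pace and stop on an object; FORCE is the grip in N (left out, the last holds). Time passes only in rows, so rows that do not move let the fingers close. It prints the time, the measured TCP pose, the force, the opening and the grip force at its end. No shift or turn number may pass 1 either way. Input that does not fit is refused with a message, and nothing moves.
- telemetry.get_obs(): the state, without advancing time (a new reading comes with each control period).
- grab_frame(name): name is "side" or "top"; returns the picture (420x560x3 uint8, red, green, blue); there is no depth.
- camera_model(name): a dict with "K" (3x3 intrinsics, pixels), "eye" and "rotation" of the camera in the world. Camera axes: x right, y down, z forward; pixel columns grow to the right and rows downward; lengths in m; the calibration is good to about 2 mm. A picture is of the moment at which its call begins. camera_model takes no time and is no camera call.
- ticket.hand_in(): hands the job in; it is judged then, once.
The state is a dict: "clock": time; "joint_pos": joint angles; "dq": joint speeds; "joint_efforts": joint torques, N m; "tcp_pos": TCP position; "orientation": TCP orientation; "wrist_force": force on the tool from outside, world axes, zero at the start; "ft_torque": the same for the moment, N m; "gripper_width": finger opening in m; "grasp_force": force on a finger pad.
Only numpy, scipy, OpenCV 4.12 (cv2) and the standard library are available. Lean on these libraries where they do the work, as an engineer would, in place of code of your own. Each camera call takes 0.05 s, during which the arm holds its last target. There are 200 camera calls.

### The job

The patient's roll is in the insulated meal pot: close the pot with the thin clean inner lid that hangs clipped inside the round outer cover, never touching the inner lid itself. Pick the cover up by its bar handle, lower it onto the pot with the bar in line with the pot's two side lugs until it sits fully down, turn it an eighth of a turn anticlockwise (seen from above) to unclip the inner lid, and lift the cover off alone, leaving the inner lid lying flat and undisturbed on the pot. Finish with the gripper still holding the cover level in the air, at least 5 cm above the inner lid; never let go of the cover in mid-air, do not shove the pot about, and leave the two mugs, the water glass and the tablet bottle where they stand.

Things in the scene. Friction and masses are not known exactly. Their poses are not given: they have to be found in the camera images.
- pot: Insulated round meal pot, light grey plastic, open at the top, about 1.3 kg, loose, with a roll in it. 120 mm outer diameter, 84 mm high, wall 7 mm (106 mm inside). Origin at the centre of its underside, z up. Two side lugs (flat ears 44 mm wide, their top 41 mm above the table, reaching 81 mm from the axis) stand at its +y and -y. A half turn of the pot changes nothing.
- pot_keyway (a point): A point at rim height inside the pot's wall at the +y lug, 49 mm from the axis. Here and at the -y lug two upright round ribs, beginning 2 mm below the rim, form a keyway 14 mm wide that takes a fin of the inner lid.
- cover: Round outer cover, light grey plastic, about 0.28 kg, 160 mm diameter, 82 mm high, standing on its open-bottomed skirt (34 mm deep, 154 mm inside). Origin at the centre of the skirt's lower edge, z up. Ledges under its top carry the inner lid's ears and clear the pot's outside by 6 mm. Fully down on pot and lid its origin is 54 mm above the pot's, the skirt 13 mm above the lugs.
- cover_handle (a point): Centre of the cover's solid bar handle, 64 mm above the cover's origin: 14 mm wide along the cover's x, 66 mm long along its y, from 46 to 82 mm above the origin. Grip it across its 14 mm width from above, as deep as the cover's top allows.
- cover_pocket (a point): One of four bayonet pockets under the cover's top, 72 mm from its axis. A 2 mm bump holds the ears in while the lid hangs (3.5 mm free height); with the cover right down on the seated lid the ears clear the bumps. Turning the cover anticlockwise seen from above by 25 to 65 degrees (45 is best; stop near 70, clockwise is blocked) frees the ears; then it lifts straight off.
- inner_lid: Thin white plastic inner lid, about 0.12 kg: disc 128 mm in diameter, 4 mm thick, four ears reaching 74 mm from the axis. Origin at the centre of the disc's underside, which rests on the pot's rim (84 mm above the pot's origin, y axis along the pot's y, either way round). At the start it hangs hidden in the cover, 26.5 mm above the cover's origin, axes alike, with 1.5 mm of play.
- inner_fin (a point): Foot of one of the inner lid's two key fins, at its +y (the other at -y), in line with the bar handle at the start: 8 mm thick (5 mm at the foot), 36 to 49 mm from the axis, reaching 16 mm below the disc; 3 mm play each side in the keyways. Between them a plug 88 mm wide, 8 mm deep.
- mug: White straight mug without handle, a spoon in it, 94 mm wide, 149 mm high, origin under its centre. Leave it alone.
- glass: Tall straight water glass, 69 mm wide, 189 mm high, origin under its centre. Leave it alone.
- bottle: White tablet bottle, 60 mm wide, 105 mm high, origin under its centre. Leave it alone.
- cup: White mug with an ear handle, 120 x 154 mm over the handle, 103 mm high, origin on the table under its middle. Leave it alone.

How it is judged:
On the way, in this order (a step that is already met when the one before it is completed fails the run):
1. the cover is lifted off the table with the inner lid hanging in it (contact force between the fingers and cover above 1 N and height (world z) of cover above 0.03 m and height (world z) of inner_lid above 0.05 m and distance between cover and inner_lid below 0.04 m), for 0.2 s.
2. cover and inner lid are lowered fully onto the pot, the inner lid keyed in and the cover still held and not yet turned (z of inner_lid in the frame of pot below 0.0865 m and horizontal distance between inner_lid and pot below 0.008 m and angle between the z axis of inner_lid and the z axis of pot, either way round below 0.04 rad and angle between the y axis of inner_lid and the y axis of pot, either way round below 0.13 rad and contact force between the fingers and cover above 1 N and z of cover in the frame of pot below 0.0565 m and angle between the y axis of cover and the y axis of inner_lid, either way round below 0.2 rad), for 0.2 s.
3. the cover is turned on the seated inner lid until that is unclipped (z of inner_lid in the frame of pot below 0.0865 m and horizontal distance between inner_lid and pot below 0.008 m and angle between the z axis of inner_lid and the z axis of pot, either way round below 0.04 rad and angle between the y axis of inner_lid and the y axis of pot, either way round below 0.13 rad and z of cover in the frame of pot below 0.059 m and angle between the y axis of cover and the y axis of inner_lid, either way round above 0.38 rad), for 0.1 s.
At the end, for the whole second after the job is handed in: Cover held still and level (0.2 rad) by the gripper, over 37 mm above the inner lid, touching neither lid nor pot; inner lid on the pot's rim (height within 2.5 mm, centre 8 mm, flat to 0.04 rad), fins in the keyways (y axes within 0.13 rad); pot upright (z of inner_lid in the frame of pot below 0.0865 m and horizontal distance between inner_lid and pot below 0.008 m and angle between the z axis of inner_lid and the z axis of pot, either way round below 0.04 rad and angle between the y axis of inner_lid and the y axis of pot, either way round below 0.13 rad and contact force between the fingers and cover above 1 N and z of cover in the frame of pot above 0.125 m and height (world z) of cover above 0.125 m and angle between cover's own z axis and vertical below 0.2 rad and contact force between cover and inner_lid below 0.1 N and contact force between cover and pot below 0.1 N and angle between pot's own z axis and vertical below 0.05 rad and linear speed of inner_lid below 0.02 m/s and linear speed of cover below 0.03 m/s); the arm keeps its last pose, push and grip.
It fails at once if the cover is let go in the air (contact force between the fingers and cover below 0.02 N and height (world z) of cover above 0.008 m and (z of cover in the frame of pot above 0.064 m or horizontal distance between cover and pot above 0.03 m)).
It fails at once if the cover comes away while the inner lid is not seated on the pot (dropped, left elsewhere or pulled up again) (distance between cover and inner_lid above 0.05 m and (z of inner_lid in the frame of pot above 0.09 m or horizontal distance between inner_lid and pot above 0.012 m)).
It fails at once if the gripper touches the inner lid (contact force between the fingers and inner_lid above 0.3 N).
It fails at once if the pot is shoved more than 4 cm or tipped (distance of pot from where it was at the start of the episode above 0.04 m or angle between pot's own z axis and vertical above 0.2 rad).
It fails at once if one of the two mugs, the water glass or the tablet bottle is moved more than 3 cm or tipped (distance of any of mug, glass, bottle, cup from where it was at the start of the episode above 0.03 m or angle between any of mug, glass, bottle, cup's own z axis and vertical above 0.3 rad).
It also fails if it takes over 51 s, if anything falls off the work surface, if the arm or the gripper's body presses on something with over 40 N, if the wrist force passes 120 N, or if a joint passes its speed limit or range.

## Working session

There is one attempt and no reset: what is moved stays moved. The work goes in short steps, Python scripts to look and compute and a shell command to move; the robot and the scene stay as the last step left them, time stands still between calls to the robot, and variables do not carry over. Pictures are saved under pics/ and viewed, at most 12 in all, crops included, and the job is handed in when it is done.

```bash
ls; mkdir -p pics; python3 - <<'E'
from plant import ctrl, telemetry, ticket, grab_frame, camera_model
import cv2,numpy as np
for n in("side","top"):
    f=grab_frame(n); cv2.imwrite(f"pics/{n}0.png",f[:,:,::-1]); m=camera_model(n)
    print(n,np.round(m["K"],2).tolist(),np.round(m["eye"],4).tolist(),np.round(m["rotation"],4).tolist())
o=telemetry.get_obs(); print({k:np.round(v,4).tolist() for k,v in o.items()})
E
```

```text
nudge.py
pics
plant.py
side [[406.48, 0.0, 279.2], [0.0, 406.48, 212.76], [0.0, 0.0, 1.0]] [0.0712, -0.7509, 0.6909] [0.847, -0.2578, 0.1408, -0.443]
top [[539.73, 0.0, 277.69], [0.0, 539.73, 203.93], [0.0, 0.0, 1.0]] [0.2073, -0.0997, 1.7838] [0.7803, -0.6144, 0.071, -0.0929]
{'clock': 0.1, 'joint_pos': [1.0896, 0.3134, 1.4983, 0.0, 1.331, -0.2234], 'dq': [0.0001, -0.0043, -0.0036, 0.001, -0.0, 0.0007], 'joint_efforts': [0.0017, -41.2896, -26.0145, -0.0003, 0.003, 0.0], 'tcp_pos': [0.1338, 0.5075, 0.3034], 'orientation': [0.1285, 0.9917, -0.0006, -0.0002], 'wrist_force': [1.2344, 0.2665, -0.5245], 'ft_torque': [0.0066, -0.0545, 0.0202], 'grasp_force': 0.0, 'gripper_width': 0.0855}
```

View pics/side0.png

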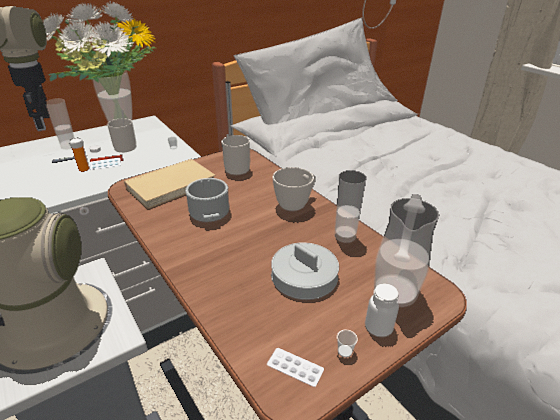

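View pics/top0.png

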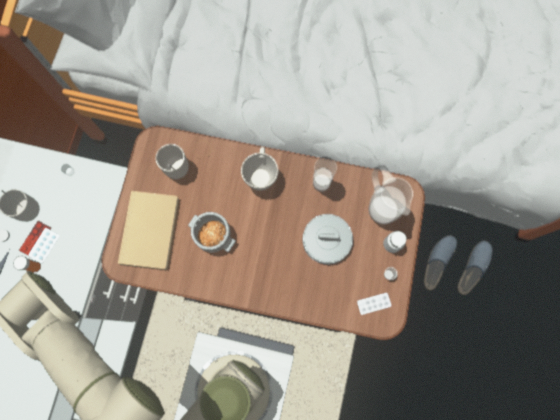

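The side view shows the cover at about (305,270) with its bar, the pot at (208,200), and the mugs, glass and bottle behind and beside them. The top view shows the pot at (211,233), with lugs near (195,220) and (231,245), and the cover at (328,239) with its bar about horizontal.

```bash
cat > h.py <<'E'
import numpy as np,cv2
from scipy.spatial.transform import Rotation as R
from plant import ctrl, telemetry, ticket, grab_frame, camera_model
def cam(n):
    m=camera_model(n); q=np.array(m["rotation"])
    Rm=R.from_quat(q).as_matrix() if q.ndim==1 else q
    return np.array(m["K"]),np.array(m["eye"]),Rm
def cast(n,uv,z):
    K,e,Rm=cam(n); uv=np.atleast_2d(uv)
    d=np.c_[uv,np.ones(len(uv))]@np.linalg.inv(K).T@Rm.T
    return e+d*((z-e[2])/d[:,2])[:,None]
def proj(n,P):
    K,e,Rm=cam(n); p=(np.atleast_2d(P)-e)@Rm@K.T
    return p[:,:2]/p[:,2:]
E
python3 - <<'E'
from h import *
for n,p,z in(("top",(211,233),.084),("top",(328,239),.06),("side",(208,190),.084),("side",(306,258),.082),("top",(329,237),.082)):print(n,cast(n,p,z).round(3))
t=cv2.imread("pics/top0.png"); s=cv2.imread("pics/side0.png")
c=lambda im,x,y,w:cv2.resize(im[y:y+w,x:x+w],(400,400),interpolation=cv2.INTER_CUBIC)
cv2.imwrite("pics/c0.png",np.hstack([c(t,178,198,66),c(t,295,205,66)]))
cv2.imwrite("pics/c1.png",np.hstack([c(s,168,160,80),c(s,265,230,80)]))
E
```

```text
top [[0.458 0.186 0.084]]
top [[ 0.531 -0.183  0.06 ]]
side [[0.465 0.18  0.084]]
side [[ 0.521 -0.207  0.082]]
top [[ 0.534 -0.184  0.082]]
```

View pics/c0.png

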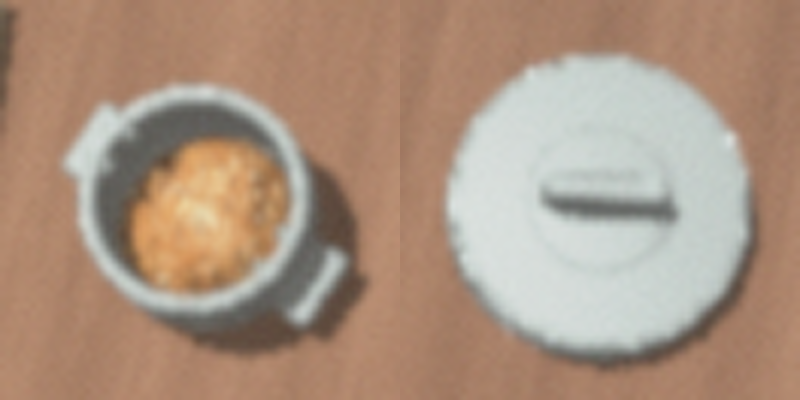

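View pics/c1.png

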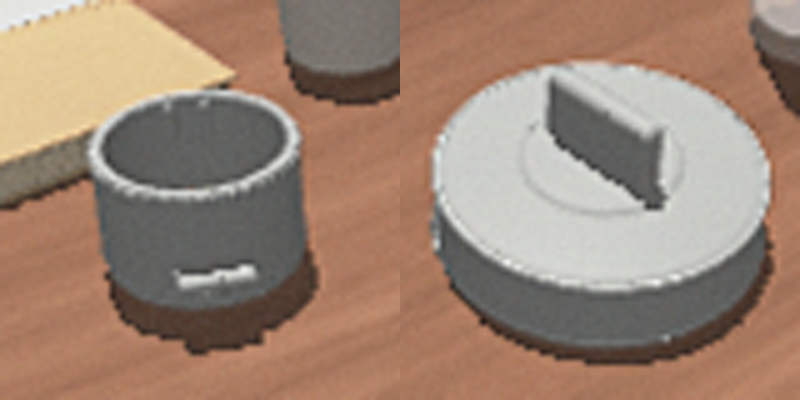

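The crops show the pot's two lugs with their keyway ribs, and the cover's disc. The bar's dark side face stands out clearly in both views. Next I measure these with masks.

```bash
cat > meas.py <<'E'
from h import *
from scipy.optimize import least_squares
def circ(P,r0=None):
    c0=P[:,:2].mean(0)
    f=least_squares(lambda p:np.hypot(*(P[:,:2]-p[:2]).T)-(p[2] if r0 is None else r0),[*c0,r0 or .07],loss="soft_l1",f_scale=.001)
    return f.x,np.sqrt(np.mean(f.fun**2))
def gray(n,tag): 
    im=cv2.imread(f"pics/{n}{tag}.png"); return im,cv2.cvtColor(im,cv2.COLOR_BGR2HSV)
E
python3 - <<'E'
from meas import *
# cover top disc, both views (bright, unsaturated)
for n,seed,zt in(("top",(322,255),.046),("side",(285,270),.046)):
    im,h=gray(n,0); v=h[...,2].astype(int); s=h[...,1]
    m=((s<60)&(v>130)).astype(np.uint8)
    k,l=cv2.connectedComponents(m); b=(l==l[seed[1],seed[0]]).astype(np.uint8)
    c=max(cv2.findContours(b,0,1)[0],key=cv2.contourArea)[:,0]; hull=cv2.convexHull(c)[:,0]
    P=cast(n,hull+0.,zt); print(n,"cover",b.sum(),[np.round(x,4) for x in circ(P)],[np.round(x,4) for x in circ(P,.08)])
    fill=cv2.drawContours(np.zeros_like(b),[cv2.convexHull(c)],-1,1,-1); fill=cv2.erode(fill,np.ones((5,5)))
    d=(fill==1)&(v<140 if n=="side" else v<150)
    k,l,st,_=cv2.connectedComponentsWithStats(d.astype(np.uint8)); i=1+st[1:,4].argmax(); ys,xs=np.where(l==i)
    print(" bar dark",st[i])
    cols=np.unique(xs)[2:-2]; top=np.array([(x,ys[xs==x].min()-.5) for x in cols])
    vx,vy,x0,y0=cv2.fitLine(top.astype(np.float32),cv2.DIST_HUBER,0,.01,.01).ravel()
    e=[(x,y0+(x-x0)*vy/vx) for x in(xs.min()-.5,xs.max()+.5)]
    Q=cast(n,e,.082); dd=Q[1]-Q[0]; print(" edge",np.round(e,1).tolist(),Q.round(4).tolist(),"len",np.hypot(*dd[:2]).round(4),"ang",np.degrees(np.arctan2(dd[1],dd[0])).round(1))
# pot
im,h=gray("top",0); v=h[...,2].astype(int); s=h[...,1]
m=((s<60)&(v>140)).astype(np.uint8); ys,xs=np.where(m[195:275,170:250]); px=np.c_[xs+170.,ys+195.]
c0=np.array([.458,.186])
for _ in range(4):
    P=cast("top",px,.084); r=np.hypot(*(P[:,:2]-c0).T); k=(r>.050)&(r<.062); (f,e)=circ(P[k],.0565); c0=f[:2]
print("pot rim",f.round(4),e.round(4),k.sum(),circ(P[k])[0].round(4))
P=cast("top",px,.041); r=P[:,:2]-c0; rr=np.hypot(*r.T); k=(rr>.066)&(rr<.09)
side=r[:,1]>0
A=P[k&side][:,:2];B=P[k&~side][:,:2]
for X in(A,B):print("lug",len(X),X.mean(0).round(4),np.hypot(*(X.mean(0)-c0)).round(4),np.degrees(np.arctan2(*(X.mean(0)-c0)[::-1])).round(1))
d=A.mean(0)-B.mean(0);print("axis",np.degrees(np.arctan2(d[1],d[0])).round(1))
oe=cast("top",[[188.7,225.2],[196.2,215],[227.5,251.6],[235.3,240.9]],.041)[:,:2]
print(oe.round(4).tolist(),oe.mean(0))
E
```

```text
top cover 1965 [array([ 0.536 , -0.1801,  0.083 ]), np.float64(0.0012)] [array([ 0.5359, -0.1791,  0.08  ]), np.float64(0.0032)]
 bar dark [319 237  22   5  60]
 edge [[318.5, 237.5], [340.5, 237.5]] [[0.5244, -0.1514, 0.082], [0.5409, -0.2197, 0.082]] len 0.0702 ang -76.4
side cover 2163 [array([ 0.5332, -0.1888,  0.0804]), np.float64(0.0003)] [array([ 0.5332, -0.1887,  0.08  ]), np.float64(0.0005)]
 bar dark [294 246  24  26 292]
 edge [[293.5, 244.8], [317.5, 259.2]] [[0.5252, -0.1532, 0.082], [0.5403, -0.2251, 0.082]] len 0.0735 ang -78.1
pot rim [0.4653 0.1934 0.0565] 0.003 348 [0.4653 0.1934 0.0566]
lug 113 [0.4998 0.2499] 0.0662 58.6
lug 44 [0.4474 0.126 ] 0.0697 -104.9
axis 67.1
[[0.4719, 0.2714], [0.5108, 0.2566], [0.4173, 0.1248], [0.4573, 0.1091]] [0.46435599 0.1904608 ]
```

```bash
cat >> meas.py <<'E'
def radial(n,im,c,z,r0,r1,sign,N=120):
    """circle fit on strongest blue-channel step (sign -1: bright inside) between r0 and r1 round c on plane z"""
    b=cv2.GaussianBlur(im[...,0].astype(np.float32),(0,0),.7); c=np.array(c[:2],float)
    th=np.linspace(0,2*np.pi,N,endpoint=False); rs=np.arange(r0,r1,.0005)
    for _ in range(4):
        P=c+rs[None,:,None]*np.c_[np.cos(th),np.sin(th)][:,None]
        uv=proj(n,np.c_[P.reshape(-1,2),np.full(P.size//2,z)]).astype(np.float32).reshape(N,-1,2)
        g=sign*np.gradient(cv2.remap(b,uv,None,cv2.INTER_CUBIC),axis=1); j=g.argmax(1)
        ok=(g.max(1)>.5*np.median(g.max(1)))&(j>1)&(j<len(rs)-2)
        E=P[np.arange(N),j][ok]; f,e=circ(E); res=abs(np.hypot(*(E-f[:2]).T)-f[2]); f,e=circ(E[res<.002]); c=f[:2]
    return f.round(4),round(e,5),int((res<.002).sum())
E
python3 - <<'E'
from meas import *
for n in("top","side"):
    im,_=gray(n,0)
    for z in(.042,.046): print(n,"cover",z,radial(n,im,(.535,-.185),z,.068,.092,-1))
    print(n,"pot out",radial(n,im,(.464,.191),.084,.055,.068,-1))
    print(n,"pot in",radial(n,im,(.464,.191),.084,.046,.058,1))
E
```

```text
top cover 0.042 (array([ 0.5372, -0.1812,  0.0815]), np.float64(0.00099), 106)
top cover 0.046 (array([ 0.5366, -0.181 ,  0.0811]), np.float64(0.00093), 103)
top pot out (array([0.4657, 0.194 , 0.0616]), np.float64(0.00093), 103)
top pot in (array([0.4653, 0.1941, 0.0516]), np.float64(0.00092), 115)
side cover 0.042 (array([ 0.5364, -0.1852,  0.0806]), np.float64(0.00077), 118)
side cover 0.046 (array([ 0.5335, -0.1886,  0.0801]), np.float64(0.00079), 118)
side pot out (array([0.4658, 0.1926, 0.0608]), np.float64(0.001), 88)
side pot in (array([0.4662, 0.1935, 0.052 ]), np.float64(0.00091), 108)
```

```bash
cat > go.py <<'E'
import sys; from h import *
def go(p,yaw=None):
    """shift/turn in tool axes from current measured pose to TCP p with tool y at yaw deg (world), pointing down"""
    o=telemetry.get_obs(); Rt=R.from_quat(o["orientation"]); y=np.radians(yaw)
    yv=np.array([np.cos(y),np.sin(y),0]); zv=np.array([0,0,-1.]); G=R.from_matrix(np.c_[np.cross(yv,zv),yv,zv])
    print("shift",Rt.inv().apply(np.array(p)-o["tcp_pos"]).round(4),"rot",(Rt.inv()*G).as_rotvec().round(4),"t",round(o["clock"],2),"j",np.round(o["joint_pos"],2))
if __name__=="__main__": go([float(a) for a in sys.argv[1:4]],float(sys.argv[4]))
E
python3 go.py .538 -.184 .24 12.8
```

```text
shift [-0.5672 -0.5655  0.0639] rot [-1.2000e-03  4.0000e-04  1.0896e+00] t 0.1 j [ 1.09  0.31  1.5   0.    1.33 -0.22]
```

The rows are not in the units I measure in: shifts go in shares of 0.75 m and turns go in shares of 90 degrees. I convert before sending: -0.475 m / 0.75 = -0.6333, -0.275 m / 0.75 = -0.3667, 0.95 rad / 1.5708 = 0.6048.

```bash
python3 nudge.py '[{"sx":-0.0467,"sy":-0.0467,"drz":0.0446},{"sx":-0.1,"sy":-0.1,"drz":0.0955},{"sx":-0.1533,"sy":-0.1533,"drz":0.1464},{"sx":-0.2067,"sy":-0.2067,"drz":0.1974},{"sx":-0.26,"sy":-0.26,"drz":0.2483},{"sx":-0.3133,"sy":-0.3133,"drz":0.2992},{"sx":-0.3667,"sy":-0.3667,"drz":0.3501},{"sx":-0.42,"sy":-0.42,"drz":0.4011},{"sx":-0.4733,"sy":-0.4733,"sz":0.0133,"drz":0.452},{"sx":-0.5267,"sy":-0.5267,"sz":0.0267,"drz":0.5029},{"sx":-0.58,"sy":-0.58,"sz":0.04,"drz":0.5539},{"sx":-0.6333,"sy":-0.6333,"sz":0.0533,"drz":0.6048}]' 0.05 60; python3 go.py .538 -.184 .24 12.8
```

```text
clock: 1.6
tcp_pos: [0.4726, -0.0746, 0.2634]
orientation: [0.569, 0.822, 0.0, -0.0]
wrist_force: [1.4, -0.4, 0.7]
gripper_width: 0.05
grasp_force: 0.0
shift [-0.1254  0.0226  0.0234] rot [-1.000e-04 -3.000e-04  1.365e-01] t 1.6 j [-0.4   0.25  1.69  0.    1.2  -0.76]
```

Converted, -0.125 m / 0.75 = -0.1667, -0.085 m / 0.75 = -0.1133, 0.137 rad / 1.5708 = 0.0872.

```bash
python3 nudge.py '[{"sx":-0.0533,"sy":0.0093,"sz":0.0267,"drz":0.0318},{"sx":-0.1133,"sy":0.02,"sz":0.06,"drz":0.0637},{"sx":-0.1667,"sy":0.0307,"sz":0.0973,"drz":0.0872},{"sx":-0.1667,"sy":0.0307,"sz":0.0973,"drz":0.0872},{"sx":-0.1667,"sy":0.0307,"sz":0.0973,"drz":0.0872}]'; python3 - <<'E'
from h import *
s=grab_frame("side");t=grab_frame("top")
for n,f in(("side1",s),("top1",t)):cv2.imwrite(f"pics/{n}.png",f[:,:,::-1])
s=s[190:310,245:365,::-1];t=t[180:280,278:378,::-1]
cv2.imwrite("pics/c2.png",np.hstack([cv2.resize(s,(400,400),interpolation=2),cv2.resize(t,(400,400),interpolation=2)]))
E
python3 go.py .538 -.184 .122 12.8
```

```text
clock: 2.22
tcp_pos: [0.5378, -0.181, 0.1912]
orientation: [0.623, 0.782, 0.0, -0.0]
wrist_force: [0.1, -0.1, -0.5]
gripper_width: 0.0502
grasp_force: 0.0
shift [-0.0032 -0.0007  0.0699] rot [0.001  0.0008 0.0037] t 2.33 j [-0.53  0.51  1.51  0.    1.12 -0.76]
```

View pics/c2.png

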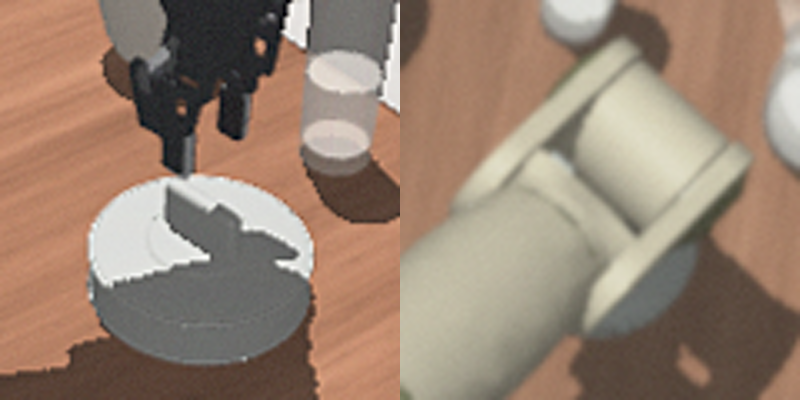

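The side crop shows the open fingers straddling the bar from above, with the tips near (299,241) and (316,231) and clear of the glass. I'm going down.

Converted, 0.07 m / 0.75 = 0.0933, 0.064 m / 0.75 = 0.0853, 0.004 rad / 1.5708 = 0.0025.

```bash
python3 nudge.py '[{"sx":-0.004,"sz":0.0267,"drz":0.0025},{"sx":-0.004,"sz":0.0533,"drz":0.0025},{"sx":-0.004,"sz":0.0733,"drz":0.0025},{"sx":-0.004,"sz":0.0853,"drz":0.0025},{"sx":-0.004,"sz":0.0933,"drz":0.0025},{"sx":-0.004,"sz":0.0933,"drz":0.0025}]'; python3 go.py .538 -.184 .122 12.8
```

```text
clock: 3.08
tcp_pos: [0.5387, -0.1843, 0.1209]
orientation: [0.624, 0.781, 0.0, -0.0]
wrist_force: [-0.3, 0.4, 0.4]
gripper_width: 0.0499
grasp_force: 0.0
shift [ 0.0005 -0.0006 -0.0011] rot [-0.     -0.     -0.0013] t 3.08 j [-0.54  0.61  1.56  0.    0.97 -0.76]
```

```bash
python3 nudge.py '[{},{},{},{},{},{}]' 0.005 40;python3 nudge.py '[{},{}]' 0.005 110; python3 go.py .538 -.184 .122 12.8
```

```text
clock: 3.82
tcp_pos: [0.5389, -0.1845, 0.1214]
orientation: [0.624, 0.781, 0.0, 0.001]
wrist_force: [-0.4, -0.2, 4.8]
gripper_width: 0.0131
grasp_force: 41.0
clock: 4.08
tcp_pos: [0.5389, -0.1845, 0.1216]
orientation: [0.624, 0.781, 0.0, 0.001]
wrist_force: [0.8, 0.6, 6.4]
gripper_width: 0.0128
grasp_force: 107.6
shift [ 0.0007 -0.0008 -0.0004] rot [ 0.001   0.0009 -0.0014] t 4.08 j [-0.54  0.61  1.56  0.    0.97 -0.76]
```

Converted, -0.14 m / 0.75 = -0.1867, -0.13 m / 0.75 = -0.1733.

```bash
python3 nudge.py '[{"sz":-0.0067},{"sz":-0.0267},{"sz":-0.06},{"sz":-0.1},{"sz":-0.14},{"sz":-0.1733},{"sz":-0.1867},{"sz":-0.1867},{"sz":-0.1867}]'; python3 go.py .4657 .1935 .262 -20.7; python3 - <<'E'
from meas import *
for n in("side","top"):
    f=grab_frame(n)[:,:,::-1]; cv2.imwrite(f"pics/{n}2.png",f)
s=cv2.imread("pics/side2.png")[150:310,235:395];cv2.imwrite("pics/c3.png",cv2.resize(s,(560,560),interpolation=2))
E
```

```text
clock: 5.2
tcp_pos: [0.5383, -0.1842, 0.2597]
orientation: [0.624, 0.781, -0.0, -0.001]
wrist_force: [0.5, 0.8, -4.4]
gripper_width: 0.0127
grasp_force: 107.5
shift [ 0.3844  0.0123 -0.0017] rot [-0.002  -0.001   0.5831] t 5.2 j [-0.54  0.45  1.43 -0.    1.27 -0.76]
```

View pics/c3.png

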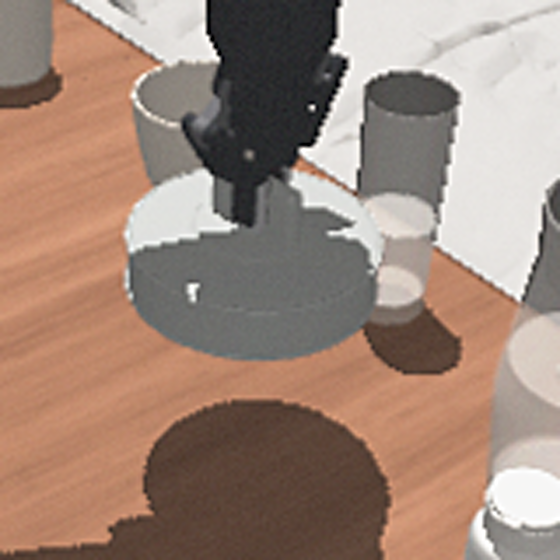

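The side crop shows the cover gripped on its bar and hanging level, with wood behind its lower rim. I measure the rim arc facing the camera to get the centre in the hand.

```bash
python3 - <<'E'
from meas import *
o=telemetry.get_obs(); tcp=o["tcp_pos"]
def arc(n,tag,c,z,mid,half,r=.08,ch="sat"):
    im,h=gray(n,tag); b=cv2.GaussianBlur(h[...,1].astype(np.float32),(0,0),.7)
    th=np.radians(np.linspace(mid-half,mid+half,90)); rs=np.arange(r-.014,r+.014,.0005); c=np.array(c,float)
    for _ in range(4):
        P=c+rs[None,:,None]*np.c_[np.cos(th),np.sin(th)][:,None]
        uv=proj(n,np.c_[P.reshape(-1,2),np.full(P.size//2,z)]).astype(np.float32).reshape(90,-1,2)
        g=np.gradient(cv2.remap(b,uv,None,cv2.INTER_CUBIC),axis=1); j=g.argmax(1)
        E=P[np.arange(90),j][g.max(1)>.5*np.median(g.max(1))]
        f,e=circ(E,r); res=abs(np.hypot(*(E-f[:2]).T)-r); f,e=circ(E[res<.003],r); c=f[:2]
    return c,e,(res<.003).sum()
a=np.radians(102.75); yb=np.array([np.cos(a),np.sin(a)]); xb=np.array([yb[1],-yb[0]])
for n,tag,z,mid,half in(("side",2,tcp[2]-.1216,-130,80),("side",2,tcp[2]-.1216,-130,60),("side",0,0,-130,75),("top",0,.042,-20,60),("top",2,tcp[2]-.1216+.042,-20,50)):
    c,e,k=arc(n,tag,(.538,-.184),z,mid,half); print(n,tag,c.round(4),round(e,5),k,"along bar",((c-tcp[:2])@yb).round(4),"across",((c-tcp[:2])@xb).round(4))
# bias check on pot foot with same method
for n,mid in(("side",-113),): c,e,k=arc(n,0,(.4657,.1935),0.,mid,60,.06);print("pot foot",c.round(4),e,k)
E
```

```text
side 2 [ 0.5387 -0.1804] 0.00099 88 along bar 0.0036 across 0.0011
side 2 [ 0.5386 -0.1806] 0.0009 90 along bar 0.0035 across 0.001
side 0 [ 0.5388 -0.1823] 0.0009 90 along bar 0.0018 across 0.0009
top 0 [ 0.5404 -0.1821] 0.00115 90 along bar 0.0016 across 0.0025
top 2 [ 0.5595 -0.1615] 0.00142 34 along bar 0.0175 across 0.0256
pot foot [0.4708 0.2034] 0.0014100297578793922 88
```

Converted, 0.382 m / 0.75 = 0.5093, 0.26 m / 0.75 = 0.3467, 0.583 rad / 1.5708 = 0.3711.

```bash
python3 nudge.py '[{"sx":0.0267,"drz":0.0191},{"sx":0.08,"drz":0.0573},{"sx":0.1333,"drz":0.0955},{"sx":0.1867,"sy":0.0067,"drz":0.1337},{"sx":0.24,"sy":0.0067,"drz":0.1719},{"sx":0.2933,"sy":0.0067,"drz":0.2101},{"sx":0.3467,"sy":0.0133,"drz":0.2483},{"sx":0.4,"sy":0.0133,"drz":0.2928},{"sx":0.4533,"sy":0.0133,"drz":0.331},{"sx":0.4933,"sy":0.0133,"drz":0.3629},{"sx":0.5093,"sy":0.0167,"drz":0.3711},{"sx":0.5093,"sy":0.0167,"drz":0.3711}]'; python3 go.py .4649 .1913 .23 -20.7
python3 - <<'E'
from meas import *
c=np.array([.4657,.1935])
def p(l,n,uv,z):
    q=cast(n,[uv],z)[0,:2]-c; print(l,q.round(4),np.hypot(*q).round(4),np.degrees(np.arctan2(q[1],q[0])).round(1))
p("ribL","side",(168+165/5,160+103/5),.082);p("ribR","side",(168+203/5,160+100/5),.082)
p("lugL","side",(168+178/5,160+280/5),.041);p("lugR","side",(168+255/5,160+270/5),.041)
im,h=gray("top",0); m=((h[...,1]<70)&(h[...,2]>140)).astype(np.uint8)
ys,xs=np.mgrid[195:275,170:250]; P=cast("top",np.c_[xs.ravel(),ys.ravel()]+0.,.041)[:,:2]-c
w=m[195:275,170:250].ravel()>0
for a0 in(69.3,249.3):
  for it in range(4):
    a=np.radians(a0); u=np.array([np.cos(a),np.sin(a)]); v=np.array([-u[1],u[0]])
    k=w&(P@u>.068 if a0>100 else P@u>.07)&(P@u<.09)&(abs(P@v)<.032)
    X=P[k]; a0=a0+np.degrees(np.mean(X@v)/np.mean(X@u))
  print("top lug",k.sum(),"ang",round(a0,1),"u",np.percentile(X@u,[2,98]).round(4),"v",np.percentile(X@v,[2,98]).round(4))
E
```

```text
clock: 6.8
tcp_pos: [0.4664, 0.1915, 0.2605]
orientation: [0.822, 0.569, -0.0, -0.0]
wrist_force: [0.7, -0.2, -4.5]
gripper_width: 0.0127
grasp_force: 107.4
shift [-0.0007 -0.0013  0.0305] rot [-0.0007  0.0005  0.0019] t 6.8 j [ 0.16  0.31  1.62 -0.    1.21  0.52]
ribL [0.0066 0.0491] 0.0496 82.4
ribR [0.027 0.04 ] 0.0483 56.1
lugL [-0.0443 -0.0664] 0.0798 -123.7
lugR [-0.0042 -0.0811] 0.0813 -93.0
top lug 52 ang 71.0 u [0.0702 0.082 ] v [-0.0217  0.0229]
top lug 41 ang 251.1 u [0.0708 0.081 ] v [-0.0204  0.0198]
```

Converted, 0.058 m / 0.75 = 0.0773, 0.05 m / 0.75 = 0.0667, -0.019 rad / 1.5708 = -0.0121.

```bash
python3 nudge.py '[{"sx":-0.0013,"sy":-0.002,"sz":0.0133,"drz":-0.0064},{"sx":-0.0013,"sy":-0.002,"sz":0.04,"drz":-0.0121},{"sx":-0.0013,"sy":-0.002,"sz":0.0667,"drz":-0.0121},{"sx":-0.0013,"sy":-0.002,"sz":0.0773,"drz":-0.0121},{"sx":-0.0013,"sy":-0.002,"sz":0.0773,"drz":-0.0121},{"sx":-0.0013,"sy":-0.002,"sz":0.0773,"drz":-0.0121}]'; python3 go.py .4649 .1913 .1756 -19.5
python3 - <<'E'
from meas import *
for n in("side","top"):
    f=grab_frame(n)[:,:,::-1]; cv2.imwrite(f"pics/{n}3.png",f)
a=cv2.imread("pics/side3.png")[140:240,150:270];b=cv2.imread("pics/top3.png")[180:280,160:280]
cv2.imwrite("pics/c4.png",np.hstack([cv2.resize(x,(400,333),interpolation=2) for x in(a,b)]))
E
```

```text
clock: 7.55
tcp_pos: [0.4653, 0.1905, 0.2035]
orientation: [0.817, 0.576, 0.001, 0.0]
wrist_force: [-0.0, 0.3, -4.1]
gripper_width: 0.0125
grasp_force: 107.2
shift [ 0.0006 -0.0006  0.0279] rot [ 0.0011 -0.0006 -0.0018] t 7.55 j [ 0.16  0.37  1.7  -0.    1.07  0.5 ]
```

View pics/c4.png

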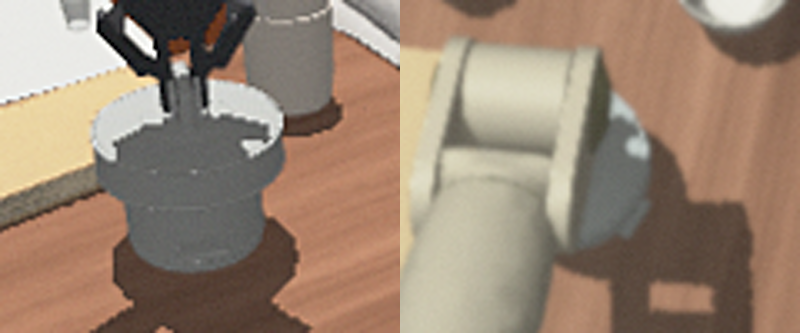

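The side crop shows the cover hovering over the pot, with skirt edges near columns 97 and 283 and pot edges near 125 and 263. I check the centring against the predicted silhouette edges.

```bash
python3 - <<'E'
from meas import *
o=telemetry.get_obs(); tcp=np.array(o["tcp_pos"]); im,h=gray("side",3); S=cv2.GaussianBlur(h[...,1].astype(np.float32),(0,0),.6)
th=np.radians(np.arange(0,360,2)); ring=lambda c,r,z:np.c_[c[0]+r*np.cos(th),c[1]+r*np.sin(th),0*th+z]
u=np.array([.334,.943]); cov=tcp[:2]+.0023*u; z0=tcp[2]-.1216; pot=np.array([.4657,.1935])
def edges(c,r,zs,rows):
    hull=cv2.convexHull(np.vstack([proj("side",ring(c,r,z)) for z in zs]).astype(np.float32))[:,0]; out=[]
    mask=np.zeros((4200,5600),np.uint8); cv2.fillPoly(mask,[(hull*10).astype(np.int32)],1)
    for y in rows:
        x=np.where(mask[int(y*10)])[0]; L,Rr=x.min()/10,x.max()/10; m=[]
        for e,sg in((L,-1),(Rr,1)):
            xs=np.arange(e-5,e+5,.1); g=np.gradient(cv2.remap(S,xs.astype(np.float32)[None],np.full((1,len(xs)),y,np.float32),1)[0])*sg; m.append(xs[g.argmax()])
        out.append((m[0]-L,m[1]-Rr))
    return np.round(out,1)
pz=proj("side",[[*cov,z0+.02],[*pot,.04]]); print(pz.round(1))
print("cover L,R residual px",edges(cov,.08,(z0,z0+.042),[pz[0,1]+d for d in(-3,0,3,6)]).tolist())
print("pot",edges(pot,.06,(0,.07),[pz[1,1]+d for d in(-3,0,2,4)]).tolist())
d=proj("side",[[*cov,z0],[*(cov+.01*u),z0],[*(cov+.01*np.array([u[1],-u[0]])),z0]]);print("px per 10mm along y, x:",(d[1:]-d[0]).round(2).tolist())
E
```

```text
[[205.8 182.5]
 [207.6 200.7]]
cover L,R residual px [[0.6, 0.4], [0.7, 0.3], [1.2, 1.0], [0.8, 0.1]]
pot [[-3.8, -0.1], [-0.2, -1.0], [0.6, -0.1], [0.2, 0.2]]
px per 10mm along y, x: [[-0.38, -1.74], [3.49, -0.43]]
```

Converted, 0.018 m / 0.75 = 0.024, -0.0015 m / 0.75 = -0.002.

```bash
python3 nudge.py '[{"sx":0.0007,"sy":-0.002,"sz":0.0053},{"sx":0.0007,"sy":-0.002,"sz":0.0107},{"sx":0.0007,"sy":-0.002,"sz":0.016},{"sx":0.0007,"sy":-0.002,"sz":0.02},{"sx":0.0007,"sy":-0.002,"sz":0.024},{"sx":0.0007,"sy":-0.002,"sz":0.024}]'; python3 go.py .4649 .1913 .1756 -19.5
```

```text
clock: 8.4
tcp_pos: [0.4636, 0.1916, 0.1847]
orientation: [0.817, 0.576, -0.0, -0.0]
wrist_force: [0.6, -0.9, -5.1]
gripper_width: 0.0127
grasp_force: 107.7
shift [0.0002 0.0013 0.0091] rot [-0.0004  0.0002 -0.0017] t 8.4 j [ 0.16  0.39  1.72 -0.    1.03  0.5 ]
```

Converted, 0.01 m / 0.75 = 0.0133, 0.009 m / 0.75 = 0.012.

```bash
python3 nudge.py '[{"sz":0.004},{"sz":0.008},{"sz":0.0107},{"sz":0.012},{"sz":0.0133},{"sz":0.0133},{"sz":0.0133}]'; python3 go.py .4649 .1913 .1756 -19.5
```

```text
clock: 9.28
tcp_pos: [0.4638, 0.1916, 0.1755]
orientation: [0.817, 0.576, 0.0, 0.0]
wrist_force: [-4.0, -1.1, 6.4]
gripper_width: 0.0131
grasp_force: 109.1
shift [ 0.0001  0.0012 -0.0001] rot [ 0.0005 -0.0002 -0.0016] t 9.28 j [ 0.16  0.41  1.73 -0.    1.    0.5 ]
```

```bash
python3 nudge.py '[{"sz":0.0007},{"sz":0.0013},{"sz":0.0013}]'; python3 -c "
from h import *;o=telemetry.get_obs();print(np.round(o['wrist_force'],1),np.round(o['ft_torque'],2),np.round(o['tcp_pos'],4))"
```

```text
clock: 9.65
tcp_pos: [0.4638, 0.1916, 0.1755]
orientation: [0.817, 0.577, 0.0, 0.0]
wrist_force: [-8.0, -2.5, 15.7]
gripper_width: 0.0128
grasp_force: 110.9
[-8.  -2.5 15.7] [-0.38  1.35 -0.06] [0.4638 0.1916 0.1755]
```

Converted, 0.0016 m / 0.75 = 0.0021, 0.0015 m / 0.75 = 0.002, -0.785 rad / 1.5708 = -0.4997.

```bash
python3 nudge.py '[{"sz":-0.0016},{"sy":0.0003,"sz":-0.0016,"drz":-0.0382},{"sy":0.0005,"sz":-0.0016,"drz":-0.0891},{"sx":0.0001,"sy":0.0008,"sz":-0.0016,"drz":-0.1401},{"sx":0.0001,"sy":0.0011,"sz":-0.0016,"drz":-0.191},{"sx":0.0003,"sy":0.0012,"sz":-0.0016,"drz":-0.2419},{"sx":0.0004,"sy":0.0013,"sz":-0.0016,"drz":-0.2928},{"sx":0.0004,"sy":0.0016,"sz":-0.0016,"drz":-0.3438},{"sx":0.0005,"sy":0.0017,"sz":-0.0016,"drz":-0.3947},{"sx":0.0008,"sy":0.002,"sz":-0.0016,"drz":-0.4456},{"sx":0.0009,"sy":0.0021,"sz":-0.0016,"drz":-0.4997},{"sx":0.0009,"sy":0.0021,"sz":-0.0016,"drz":-0.4997}]'; python3 - <<'E'
from meas import *
o=telemetry.get_obs();print(np.round(o['wrist_force'],1),np.round(o['ft_torque'],2),np.round(o['tcp_pos'],4),o["clock"])
for n in("side","top"):
    f=grab_frame(n)[:,:,::-1]; cv2.imwrite(f"pics/{n}4.png",f)
a=cv2.imread("pics/side4.png")[140:240,150:270];b=cv2.imread("pics/top4.png")[180:280,160:280]
cv2.imwrite("pics/c5.png",np.hstack([cv2.resize(x,(400,333),interpolation=2) for x in(a,b)]))
E
python3 go.py .4649 .1913 .1756 25.5
```

```text
clock: 11.15
tcp_pos: [0.4659, 0.1918, 0.1755]
orientation: [0.535, 0.845, 0.001, 0.001]
wrist_force: [0.1, 0.3, 3.1]
gripper_width: 0.0128
grasp_force: 108.7
[0.1 0.3 3.1] [ 0.01 -0.04  0.19] [0.4659 0.1918 0.1755] 11.15
shift [ 0.     -0.0011 -0.0001] rot [ 0.0017  0.0006 -0.0034] t 11.25 j [ 0.16  0.41  1.73 -0.    1.   -0.28]
```

View pics/c5.png

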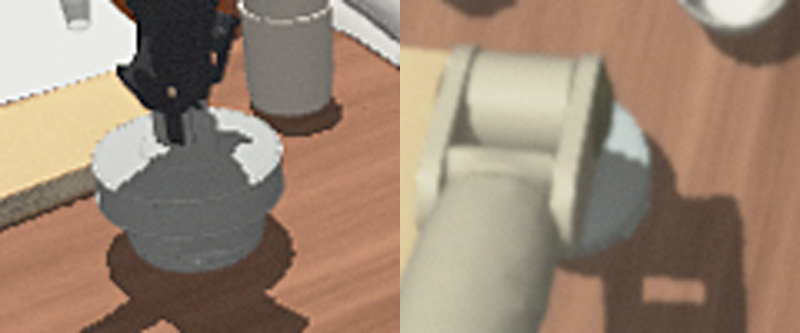

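The side crop shows the cover turned and fully down. The shadow hides the lug, so I compare the pot area before and after with the contrast raised, to see whether the pot turned too.

```bash
python3 - <<'E'
from meas import *
f=lambda t:cv2.resize(cv2.convertScaleAbs(cv2.cvtColor(cv2.imread(f"pics/side{t}.png")[185:225,180:240],cv2.COLOR_BGR2GRAY),alpha=3,beta=-150),(390,260),interpolation=2)
cv2.imwrite("pics/c6.png",np.hstack([f(3),f(4)]))
print(proj("side",[[.4657+.081*np.cos(a),.1935+.081*np.sin(a),.041] for a in np.radians([-109.5,-64.5])]).round(1)-[180,185])
E
```

```text
[[30.8 30.8]
 [50.  23.4]]
```

View pics/c6.png

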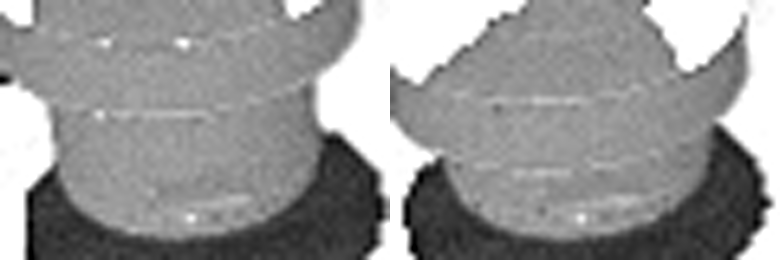

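The lug highlight sits in the same place before and after (around (200–250,200) in each half), so the pot did not turn. I lift straight up.

Converted, -0.02 m / 0.75 = -0.0267, -0.014 m / 0.75 = -0.0187.

```bash
python3 nudge.py '[{"sz":-0.0027},{"sz":-0.0067},{"sz":-0.012},{"sz":-0.0187},{"sz":-0.0267},{"sz":-0.0267}]'; python3 go.py .4649 .1913 .2956 25.5
```

```text
clock: 12.0
tcp_pos: [0.4656, 0.1917, 0.1957]
orientation: [0.535, 0.845, 0.0, 0.0]
wrist_force: [1.5, 0.8, -4.4]
gripper_width: 0.0124
grasp_force: 107.8
shift [-0.0001 -0.0008 -0.0999] rot [ 0.0011  0.0003 -0.0021] t 12.0 j [ 0.16  0.38  1.71 -0.    1.05 -0.29]
```

The rows are not in the units I measure in: shifts go in shares of 0.75 m and turns go in shares of 90 degrees. I convert before sending: -0.024 m / 0.75 = -0.032, -0.02 m / 0.75 = -0.0267.

```bash
for i in 1 2 3 4; do python3 nudge.py '[{},{}]' | grep -E "wrist|clock"; done; python3 nudge.py '[{"sz":-0.0133},{"sz":-0.0267},{"sz":-0.032},{"sz":-0.032}]'; for i in 1 2; do python3 nudge.py '[{},{}]' | grep -E "wrist"; done
python3 - <<'E'
from meas import *
for n in("side","top"):
    f=grab_frame(n)[:,:,::-1]; cv2.imwrite(f"pics/{n}5.png",f)
a=cv2.imread("pics/side5.png")[120:240,140:280];b=cv2.imread("pics/side5.png")[165:225,170:240]
cv2.imwrite("pics/c7.png",np.hstack([cv2.resize(x,(400,343),interpolation=2) for x in(a,cv2.convertScaleAbs(b,alpha=2,beta=-80))]))
E
```

```text
clock: 12.25
wrist_force: [-0.4, 0.5, -2.6]
clock: 12.5
wrist_force: [0.5, -0.6, -2.6]
clock: 12.75
wrist_force: [0.1, 0.6, -4.1]
clock: 13.0
wrist_force: [-0.5, -0.7, -3.1]
clock: 13.5
tcp_pos: [0.4655, 0.1917, 0.2195]
orientation: [0.534, 0.845, 0.0, 0.0]
wrist_force: [-0.3, 0.4, -3.0]
gripper_width: 0.0127
grasp_force: 107.7
wrist_force: [0.5, -0.4, -3.4]
wrist_force: [-0.1, 0.4, -2.8]
```

View pics/c7.png

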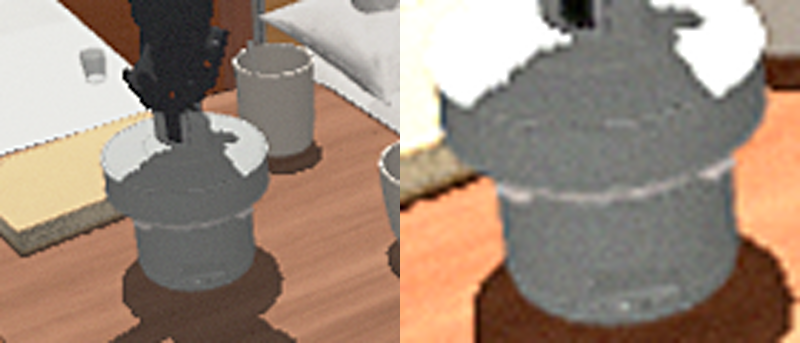

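The wrist load has dropped to about 3 N, which matches the cover alone. The white lid edge shows on the pot's rim, at about y=190 in the right-hand crop. I lift on to a safe height.

Converted, -0.085 m / 0.75 = -0.1133, -0.08 m / 0.75 = -0.1067.

```bash
python3 nudge.py '[{"sz":-0.0133},{"sz":-0.04},{"sz":-0.0667},{"sz":-0.0933},{"sz":-0.1067},{"sz":-0.1133},{"sz":-0.1133},{"sz":-0.1133},{"sz":-0.1133},{"sz":-0.1133}]'
python3 - <<'E'
from meas import *
f=grab_frame("side")[:,:,::-1]; cv2.imwrite("pics/side6.png",f)
cv2.imwrite("pics/c8.png",cv2.resize(f[90:240,130:290],(640,600),interpolation=2))
E
```

```text
clock: 15.35
tcp_pos: [0.4654, 0.1917, 0.3039]
orientation: [0.534, 0.845, -0.0, -0.0]
wrist_force: [-0.5, -0.9, -3.5]
gripper_width: 0.0124
grasp_force: 107.7
```

View pics/c8.png

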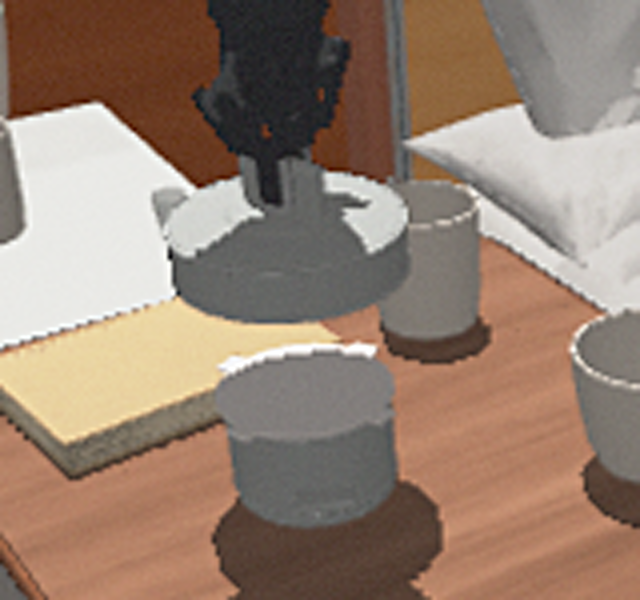

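The inner lid lies flat on the pot, with its disc centred near (305,390), and the cover hangs level well above it. I hand in.

```bash
python3 -c "
from plant import ctrl, telemetry, ticket, grab_frame, camera_model; print(ticket.hand_in())"
```

```text
the job is handed in; nothing more can be done
None
```

I handed in the job at about 15 s: the inner lid lies flat on the pot, and the gripper holds the cover level about 10 cm above it; no judging result came back.

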